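# Clear the drug case and hold its lid open for the stock check

### The arm

A 6-joint arm with a two-finger parallel gripper is mounted at the origin on the work surface. World frame = base frame: x ahead of the robot, y to its left, z up, the work surface at z = 0. Lengths are in m, angles in rad, forces in N, time in s.
With the tool pointing down it reaches from about 0.3 to 0.875 m from the base axis. Payload 6.4 kg.
Tool frame: the origin (TCP) lies between the finger pads; the fingertips stand 25 mm ahead of it and the grasp point (between the pads) lies 6 mm ahead of it; z points along the fingers, y is the line along which they close (so a half turn about z gives the same grasp; the last joint's range is limited). The gripper opens to 85 mm and grips with 20 to 120 N. Pads are 22 mm wide; open, the fingers measure 114 mm over their backs; the gripper's body (76 mm by 85 mm) begins 54 mm behind the grasp point. The pads swing forward as they close: fully open they stand 13 mm farther back than shut.
Start: joints at [1, 0.181, 1.607, -0, 1.354, -0.206], TCP at [0.205, 0.537, 0.256] pointing down, gripper open.
Joint ranges: [-2.99, 2.99], [-0.89, 2.07], [0.3, 2.58], [-1.14, 4.28], [0, 2.63], [-3.12, 3.12]. Speed limits (rad/s): [2.57, 2.57, 3.01, 3.14, 3.14, 3.14].

### API

Orientations are given as a unit quaternion [w, x, y, z].
In Python, from station import * gives the robot as it stands. The module is installed in compiled form; this text tells all that it offers.
- The arm moves only by the shell command python3 -m creep 'ROWS' [FORCE]. ROWS is JSON, a list that holds one entry, the list of rows, each a list of 7 numbers: the finger opening in mm, from 0 to 85.4, then the shift along the tool's x, y, z in units of 40 mm (1.0 is 40 mm), then the turn, a rotation vector about the tool's x, y, z in units of 6 degrees (1.0 is 6 degrees). In form: [[[fingers, x, y, z, rx, ry, rz], ...]]. A call has 1 to 8 rows; each row shifts and turns the commanded pose from where the row before left it, along the tool's axes as they then stand; what a row does not reach is not made up. A row lasts 1/12 s, in which the tool goes at most 41.7 mm and 7.16 degrees, less where a joint would pass 70% of its speed; a pose out of reach is approached as far as the arm can. A call is refused whole if a number of a shift passes 1 or a number of a turn 1, either way. A call with a gripper value outside its range is refused whole. The fingers move at their own pace and stop on an object; FORCE is the grip in N (left out, the last holds). Time passes only in rows, so rows that do not move let the fingers close. It gives the time, the measured TCP pose, the force, the opening and the grip force at its end, in the units of the state.
- get_state(): the state, without advancing time (a new reading comes with each control period).
- snapshot(name): name is "scene" or "top" or "wrist"; returns a dict with "color" (384x512x3 uint8, red, green, blue), "intrinsics" (3x3 intrinsics, pixels), "pose" (4x4, takes a point from camera to world coordinates). Camera axes: x right, y up, looking along -z (the intrinsics and any distortion apply to the point x, -y, -z); pixel columns grow to the right and rows downward; lengths in m; the calibration is good to about 2 mm. A picture is of the moment at which its call begins. There is no depth.
- hand_in(): hands the job in; it is judged then, once.
The state is a dict: "time_s": time; "joints": joint angles; "joint_velocities": joint speeds; "joint_efforts": joint torques, N m; "tcp_pos": TCP position; "orientation": TCP orientation; "wrist_force": force on the tool from outside, world axes, zero at the start; "moment": the same for the moment, N m; "opening": opening from 0.0 (shut) to 1.0 (fully open); "grasp_force": force on a finger pad.
Only numpy, scipy, OpenCV 4.12 (cv2) and the standard library are available. Lean on these libraries where they do the work, as an engineer would, in place of code of your own. Each camera call takes 0.05 s, during which the arm holds its last target. There are 200 camera calls.

### The job

The orange drug case is due for its stock check, but somebody has left the yellow ear defenders standing on its lid. Hang the ear defenders up by draping their headband over the steel rail and let go of them there; then lift the case lid and hold it open at about 60 degrees from closed, so that a colleague can check what is inside. The lid falls shut by itself, so finish while still holding it steady with the gripper, and leave the other things on the counter where they are.

Things in the scene. Friction and masses are not known exactly. Their poses are not given: they have to be found in the camera images.
- case: Orange plastic case, does not shift: 210 deep (x) x 300 wide (y) x 122 mm tall when shut, lid seam at 92 mm. Origin: centre of its underside on the counter; x points from the front (grip side, facing the robot) to the hinged rear, z up. Both front latches, 105 mm either side of the middle, are undone and stand out 14 mm; end handles stand out 17 mm below the seam.
- lid (a joint): Lid opening angle, rad: 0 = shut, grows as the front edge rises, stops at 1.95; 60 degrees = 1.047. Lid about 0.65 kg, 210 x 300 x 30 mm, flat top with a white cross. Free hinge, no stay: let go below upright it falls shut, beyond upright it falls open.
- lid_grip (a point): Centre of the black pull grip, mid front edge of the lid; moves with it. Stub 34 mm wide (y), 14 mm thick, 49 mm long, end lip 18 mm thick. Point: 26 mm out from the edge, 107 mm above the counter when shut, 236 mm from the hinge line in the lid's plane and 15 mm off it along z. Axes: x to the hinge, y along it, z out of the lid's top. Sides free, to pinch across the width.
- lid_hinge (a point): Middle of the lid's hinge line, on the rear edge of the case at seam height, 92 mm above the counter; its y axis is the hinge line (a positive turn about it opens the lid). It turns with the lid.
- muffs: Ear defenders standing upright on their cups on the shut lid: two yellow cups (74 x 30 x 92 mm, black cushions inside), rigid black arched headband 30 mm wide (along x); 162 mm across the ears (y; 173 with the yokes), 168 mm tall, about 0.26 kg. Origin: midway between the cups, level with their undersides; z up through the headband. Gap between the cushions 76 mm.
- muffs_band (a point): Underside of the headband at the crown, 152 mm above the muffs' origin; this is what rests on the bar. The padded crown of the band is 16 mm thick and 30 mm wide there.
- muffs_top (a point): Top of the headband at the crown, 168 mm above the muffs' origin. Pinch the crown across its 30 mm width (along the muffs' x), fingertips no deeper than about 15 mm below this point, so that they clear the bar.
- rail: Hanging rail, fixed on the counter: a steel bar 16 mm thick and 300 mm long along its x, its top 200 mm above the counter, on two 14 mm posts 130 mm either side of the middle; foot plate 300 x 90 x 8 mm. Bar ends and top are free. Origin: centre of the foot plate's underside; z up.
- rail_top (a point): Top of the bar at its middle, 200 mm above the counter; x along the bar.
- spool: Bystander: white bandage roll, 110 mm across, 74 mm tall; origin at the centre of its underside.
- carton: Bystander: cardboard carton of dressings, 90 x 120 x 77 mm; origin at the centre of its underside.
- gel: Bystander: hand gel pump bottle, 66 mm across, 153 mm tall; origin at the centre of its underside.
- tape: Bystander: white roll of tape lying flat, 80 mm across, 25 mm tall; origin at the centre of its underside.
Things that resemble listed ones, but are neither listed nor needed, are in the scene too. What is shaped like the muffs but pink is not meant.

How it is judged:
On the way, in this order (a step that is already met when the one before it is completed fails the run):
1. the ear defenders hang from the rail by their headband, let go (contact force between muffs and rail above 0.8 N and x of muffs_band in the frame of rail_top between -0.13 and 0.13 m and y of muffs_band in the frame of rail_top between -0.035 and 0.035 m and z of muffs_band in the frame of rail_top between -0.02 and 0.02 m and angle between muffs's own z axis and vertical below 0.35 rad and linear speed of muffs below 0.05 m/s and contact force between muffs and the fingers below 0.1 N), for 0.3 s.
2. the lid is lifted by the fingers (value of joint lid above 0.3 rad and contact force between lid and the fingers above 0.3 N), for 0.1 s.
At the end, for the whole second after the job is handed in: Ends holding: the fingers alone press on the lid (over 0.5 N) and keep it still at 60 +- 7 degrees, no loose thing touching it; the ear defenders hang still and free on the rail, headband crown within 35 mm of the bar line, 20 mm of bar height, between the posts, upright within 20 degrees (all of step 1 and value of joint lid between 0.925 and 1.169 rad and velocity of joint lid between -0.05 and 0.05 rad/s and contact force between lid and the fingers above 0.5 N and contact force between lid and muffs below 0.1 N and contact force between lid and spool below 0.1 N and contact force between lid and carton below 0.1 N and contact force between lid and gel below 0.1 N and contact force between lid and tape below 0.1 N); the arm keeps its last pose, push and grip.
It fails at once if the lid is raised while the ear defenders still stand or lie on it (value of joint lid above 0.12 rad and contact force between lid and muffs above 0.1 N).
It fails at once if a bystander is shifted by more than 30 mm (distance of any of spool, carton, gel, tape from where it was at the start of the episode above 0.03 m).
It fails at once if a bystander is knocked over (angle between any of gel, carton's own z axis and vertical above 0.6 rad).
It also fails if it takes over 61 s, if anything falls off the work surface, if the arm or the gripper's body presses on something with over 40 N, if the wrist force passes 120 N, or if a joint passes its speed limit or range.

## Working session

There is one attempt and no reset: what is moved stays moved. The work goes in short steps, Python scripts to look and compute and a shell command to move; the robot and the scene stay as the last step left them, time stands still between calls to the robot, and variables do not carry over. Pictures are saved under pics/ and viewed, at most 10 in all, crops included, and the job is handed in when it is done.

```bash
mkdir -p pics
python3 - <<'E'
from station import *
import cv2,numpy as np
s=get_state();print(s['tcp_pos'],s['orientation'],s['opening'],s['time_s'])
for n in['scene','top']:
    d=snapshot(n);np.savez(f'pics/{n}0.npz',**d);cv2.imwrite(f'pics/{n}0.png',d['color'][:,:,::-1])
    print(n,d['intrinsics'].round(1).tolist(),d['pose'].round(3).tolist(),[k for k in d])
E
```

```text
[0.20484328 0.53672863 0.25538371] [-3.40873104e-04  1.81421395e-01  9.83405057e-01 -8.08777381e-04] 1.0006029368639686 0.0
scene [[358.5, 0.0, 256.3], [0.0, 358.5, 185.0], [0.0, 0.0, 1.0]] [[0.644, -0.509, 0.571, 1.237], [0.765, 0.439, -0.471, -0.572], [-0.011, 0.74, 0.672, 1.032], [0.0, 0.0, 0.0, 1.0]] ['color', 'intrinsics', 'pose']
top [[470.3, 0.0, 267.1], [0.0, 470.3, 188.9], [0.0, 0.0, 1.0]] [[0.017, 0.997, -0.079, 0.415], [-1.0, 0.018, 0.011, 0.005], [0.012, 0.079, 0.997, 1.667], [0.0, 0.0, 0.0, 1.0]] ['color', 'intrinsics', 'pose']
```

View pics/scene0.png

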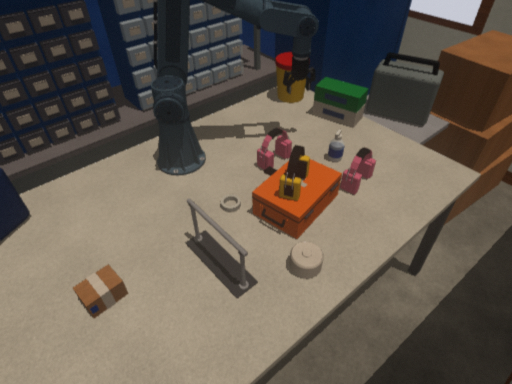

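View pics/top0.png

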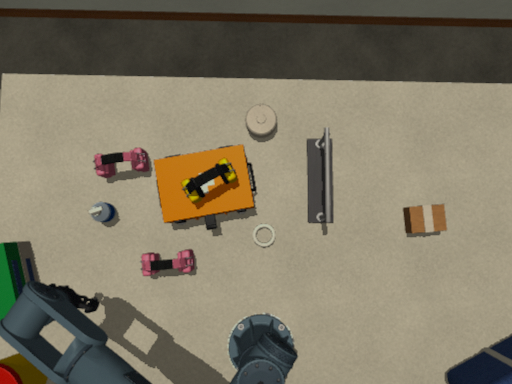

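The scene picture shows the yellow muffs on the orange case at about (295,175) and the rail at (218,240). In the top picture the muffs are at (209,181), the case at (204,184) and its grip at (211,222). The rail is at (325,178).

Three things are shaped like the muffs: yellow at top (209,181), pink at (121,160) and pink at (167,263). Only the yellow one fits, because it is yellow and stands on the lid. I'll confirm this in an enlarged crop.

```bash
cat > h.py <<'E'
import numpy as np,cv2
def load(n):
    d=np.load(f'pics/{n}.npz');return d['color'],d['intrinsics'],d['pose']
def ray(K,P,u,v):
    d=P[:3,:3]@np.array([(u-K[0,2])/K[0,0],-(v-K[1,2])/K[1,1],-1.]);return P[:3,3],d/np.linalg.norm(d)
def plane(K,P,u,v,z):
    o,d=ray(K,P,u,v);return o+d*(z-o[2])/d[2]
def tri(a,b):
    (o1,d1),(o2,d2)=a,b
    t=np.linalg.lstsq(np.c_[d1,-d2],o2-o1,rcond=None)[0]
    p,q=o1+t[0]*d1,o2+t[1]*d2;return (p+q)/2,np.linalg.norm(p-q)
def proj(K,P,X):
    c=P[:3,:3].T@(np.asarray(X)-P[:3,3]);return K[0,0]*c[0]/-c[2]+K[0,2],K[1,1]*-c[1]/-c[2]+K[1,2]
E
python3 - <<'E'
from h import *
ct=load('top0')[0];cs=load('scene0')[0]
a=cv2.resize(ct[120:245,140:350],None,fx=3.8,fy=3.8,interpolation=cv2.INTER_CUBIC)[:,:800]
cv2.imwrite('pics/c1.png',a[:,:,::-1])
b=cv2.resize(cs[130:295,180:350],None,fx=3.6,fy=3.6,interpolation=cv2.INTER_CUBIC)
cv2.imwrite('pics/c2.png',b[:,:,::-1])
for n in('top0','scene0'):
    c,K,P=load(n);h=cv2.cvtColor(c,cv2.COLOR_RGB2HSV)
    o=cv2.inRange(h,(4,180,120),(16,255,255));y=cv2.inRange(h,(20,150,80),(34,255,255))
    for nm,m in(('or',o),('ye',y)):
        k,l,st,ce=cv2.connectedComponentsWithStats(m)
        for i in range(1,k):
            if st[i,4]>25:print(n,nm,st[i].tolist(),ce[i].round(1).tolist())
E
```

```text
top0 ye [218, 158, 11, 7, 53] [222.7, 160.9]
top0 ye [225, 171, 12, 10, 78] [230.5, 175.6]
top0 ye [181, 178, 9, 9, 52] [184.9, 181.8]
top0 ye [185, 188, 14, 14, 97] [192.0, 195.4]
top0 ye [0, 354, 24, 9, 126] [12.8, 358.5]
scene0 or [253, 160, 88, 58, 1966] [299.2, 188.1]
scene0 ye [279, 70, 5, 9, 31] [281.0, 74.1]
scene0 ye [278, 80, 28, 22, 396] [291.8, 91.3]
scene0 ye [300, 155, 10, 7, 44] [304.3, 158.0]
scene0 ye [293, 177, 8, 8, 45] [296.5, 180.6]
```

View pics/c1.png

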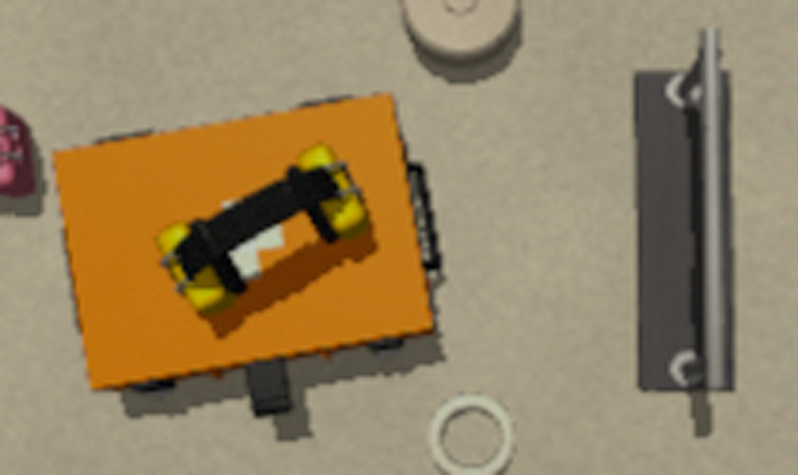

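View pics/c2.png

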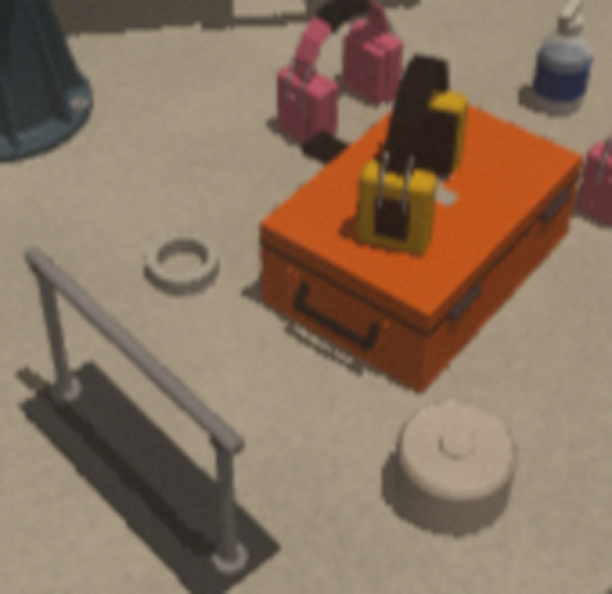

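The crops confirm the yellow muffs standing on the lid. In c1 the crown is at about (257,208), the lid corners are (55,152), (393,94), (433,327) and (92,388), the grip is at (268,385), and the bar runs from (710,28) to (715,388). In c2 the crown top is at about (430,60) and the bar runs from (33,255) to (237,443).

Run:
```python
from h import *
c,K,P=load('top0');cs,Ks,Ps=load('scene0')
t=lambda x,y,z:plane(K,P,140+(x+.5)/3.8-.5,120+(y+.5)/3.8-.5,z)
A=[t(*q,.122) for q in[(55,152),(393,94),(433,327),(92,388)]]
print('lid',np.round(A,3).tolist(),np.round(np.mean(A,0),3),[round(np.linalg.norm(A[i]-A[i-3]),3) for i in range(4)])
for a,b in((0,3),(1,2)):
    d=A[a]-A[b];print('case x yaw',np.degrees(np.arctan2(d[1],d[0])))
for a,b in((0,1),(3,2)):
    d=A[a]-A[b];print('case y yaw-90',np.degrees(np.arctan2(-d[0],d[1])))
print('grip',t(268,388,.11).round(3))
b=[t(710,28,.2),t(715,388,.2)];print('bar',np.round(b,3).tolist(),np.linalg.norm(b[0]-b[1]),(b[0]+b[1])/2)
f=[t(*q,.008) for q in[(637,72),(732,72),(735,390),(640,390)]];print('foot',np.round(f,3).tolist(),np.mean(f,0))
print('crown',t(257,208,.288).round(3))
e=[t(*q,.21) for q in[(172,270),(350,178)]];print('yokes',np.round(e,3).tolist(),np.mean(e,0).round(3),np.linalg.norm(e[0]-e[1]))
d=[t(*q,.288) for q in[(212,232),(297,187)]]
for q in(e,d):
    v=q[0]-q[1];print('muff y-yaw-90',np.degrees(np.arctan2(-v[0],v[1])))
s=lambda x,y:ray(Ks,Ps,180+(x+.5)/3.6-.5,130+(y+.5)/3.6-.5)
r=lambda x,y:ray(K,P,140+(x+.5)/3.8-.5,120+(y+.5)/3.8-.5)
print('tri bar',tri(s(33,255),r(715,388)),tri(s(237,443),r(710,28)))
print('tri crown',tri(s(432,62),r(257,208)))
# yellow cup tops
for u,v in((222.7,160.9),(230.5,175.6),(184.9,181.8),(192,195.4)):print(plane(K,P,u,v,.214).round(3))
```

```text
lid [[0.628, 0.363, 0.122], [0.685, 0.071, 0.122], [0.482, 0.032, 0.122], [0.424, 0.324, 0.122]] [0.555 0.198 0.122] [np.float64(0.298), np.float64(0.207), np.float64(0.298), np.float64(0.208)]
case x yaw 10.828601698185507
case x yaw 10.815066741540848
case y yaw-90 10.920874847409527
case y yaw-90 11.133207903680182
grip [0.427 0.174 0.11 ]
bar [[0.732, -0.195, 0.2], [0.432, -0.201, 0.2]] 0.29924364075648413 [ 0.58193623 -0.19828244  0.2       ]
foot [[0.73, -0.153, 0.008], [0.731, -0.242, 0.008], [0.433, -0.247, 0.008], [0.432, -0.159, 0.008]] [ 0.58146418 -0.20031702  0.008     ]
crown [0.564 0.167 0.288]
yokes [[0.521, 0.244, 0.21], [0.599, 0.101, 0.21]] [0.56  0.173 0.21 ] 0.1632714135016434
muff y-yaw-90 28.608370135488382
muff y-yaw-90 29.203972269339584
tri bar (array([ 0.43259004, -0.20246535,  0.1903161 ]), np.float64(0.0005083858984771164)) (array([ 0.7306146 , -0.19644338,  0.20016799]), np.float64(0.0030093444444104682))
tri crown (array([0.56581876, 0.16887593, 0.30585715]), np.float64(0.009870982500238358))
[0.615 0.129 0.214]
[0.57  0.104 0.214]
[0.548 0.244 0.214]
[0.506 0.221 0.214]
```

```bash
cat >> h.py <<'E'
from scipy.spatial.transform import Rotation as R
def need(p,yaw,pitch=0,gy=None):
    """shift (units of 40 mm, tool axes) and turn (units of 6 deg) to TCP p, tool down with y axis at yaw deg"""
    from station import get_state
    s=get_state();q=s['orientation'];r=R.from_quat(np.r_[q[1:],q[0]])
    y=np.radians(yaw);Y=np.array([np.cos(y),np.sin(y),0]);Z=np.array([0,0,-1.])
    if pitch:Z=R.from_rotvec(np.radians(pitch)*np.asarray(gy)).apply(Z)
    T=R.from_matrix(np.c_[np.cross(Y,Z),Y,Z])
    print('t',round(s['time_s'],2),'tcp',np.round(s['tcp_pos'],4),'shift',(r.inv().apply(np.array(p)-s['tcp_pos'])/.04).round(2),'turn',(np.degrees((r.inv()*T).as_rotvec())/6).round(2),
     'F',np.round(s['wrist_force'],1),'open',round(s['opening']*85.4,1),'grip',round(s['grasp_force'],1))
E
python3 -m creep '[[[85,0,0,-1,0,0,0],[85,0,0,-1,0,0,0],[85,0,0,-1,0,0,0],[85,0,0,-1,0,0,1],[85,0,0,0,0,0,1],[85,0,0,0,0,0,1],[85,0,0,0,0,0,1],[85,0,0,0,0,0,1]]]' 40
python3 -m creep '[[[85,0,0,0,0,0,1],[85,0,0,0,0,0,0.7],[85,0,0,0,0,0,0]]]'
python3 -c "
from h import *
need([.562,.170,.40],28.9)"
```

```text
time_s: 0.77
tcp_pos: [0.205, 0.5371, 0.4161]
orientation: [-0.0, 0.432, 0.902, -0.0]
wrist_force: [0.2, -0.5, -0.8]
opening: 0.995
grasp_force: 0.0
time_s: 1.02
tcp_pos: [0.205, 0.537, 0.4157]
orientation: [-0.0, 0.509, 0.861, -0.001]
wrist_force: [0.5, -0.5, -0.2]
opening: 0.995
grasp_force: 0.0
t 1.02 tcp [0.205  0.537  0.4157] shift [-12.34   3.41   0.4 ] turn [-0.01  0.   -0.02] F [ 0.5 -0.5 -0.2] open 85.0 grip 0.0
```

```bash
python3 -m creep '[[[85,-0.9,0.25,0,0,0,0],[85,-0.9,0.25,0,0,0,0],[85,-0.9,0.25,0,0,0,0],[85,-0.9,0.25,0,0,0,0],[85,-0.9,0.25,0,0,0,0],[85,-0.9,0.25,0,0,0,0],[85,-0.9,0.25,0,0,0,0],[85,-0.9,0.25,0,0,0,0]]]' >/dev/null
python3 -m creep '[[[85,-0.9,0.25,0,0,0,0],[85,-0.9,0.25,0,0,0,0],[85,-0.9,0.25,0,0,0,0],[85,-0.9,0.25,0,0,0,0],[85,-0.9,0.25,0,0,0,0],[85,-0.6,0.15,0,0,0,0],[85,0,0,0,0,0,0],[85,0,0,0,0,0,0]]]'
python3 - <<'E'
from h import *
from station import *
need([.562,.170,.40],28.9)
d=snapshot('wrist');np.savez('pics/w1.npz',**d);cv2.imwrite('pics/w1.png',d['color'][:,:,::-1])
print(proj(d['intrinsics'],d['pose'],[.562,.170,.29]))
E
```

```text
time_s: 2.35
tcp_pos: [0.5624, 0.171, 0.4153]
orientation: [-0.001, 0.509, 0.861, -0.0]
wrist_force: [-0.4, 0.4, -0.3]
opening: 0.996
grasp_force: 0.0
t 2.35 tcp [0.5624 0.171  0.4153] shift [-0.02 -0.02  0.38] turn [-0.02 -0.01 -0.01] F [-0.4  0.4 -0.3] open 85.0 grip 0.0
(np.float64(250.84911383019255), np.float64(192.6253486690468))
```

View pics/w1.png

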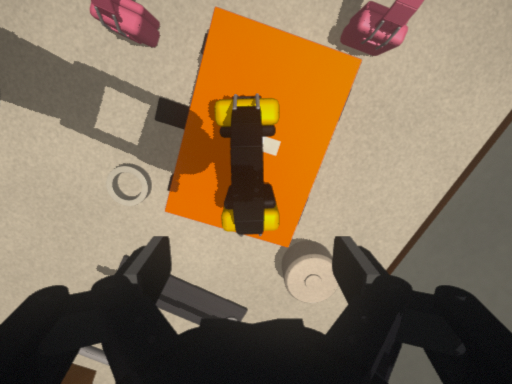

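The wrist view shows the yellow muffs lined up between the fingers, with the band centred on column 247 and the cups at rows 110 and 218. I'll cast these pixels onto their heights.

Run:
```python
from h import *
c,K,P=load('w1');h=cv2.cvtColor(c,cv2.COLOR_RGB2HSV)
print(P[:3,3].round(3))
m=cv2.inRange(h,(20,120,60),(36,255,255));m[:90]=0;m[240:]=0
for r in(slice(90,150),slice(180,240)):
    v,u=np.nonzero(m[r]);v+=r.start
    print(u.min(),u.max(),v.min(),v.max())
    for q in(u.min(),u.max()):print(plane(K,P,q,(v.min()+v.max())/2,.2).round(3))
g=h[:,:,2]
for v in(150,165,175,193,205):
    w=np.nonzero(g[v,200:300]<45)[0]+200;print(v,w.min(),w.max(),plane(K,P,(w.min()+w.max())/2,v,.287).round(3),np.linalg.norm(plane(K,P,w.min(),v,.287)-plane(K,P,w.max(),v,.287)).round(3))
```

```text
[0.528 0.234 0.532]
214 278 98 126
[0.49  0.211 0.2  ]
[0.555 0.247 0.2  ]
222 278 205 231
[0.559 0.098 0.2  ]
[0.622 0.133 0.2  ]Traceback (most recent call last):
  File "<stdin>", line 11, in <module>
    return umr_minimum(a, axis, None, out, keepdims, initial, where)
ValueError: zero-size array to reduction operation minimum which has no identity
```

```bash
python3 -m creep '[[[50,0,-0.08,0.7,0,0,0],[50,0,0,0.8,0,0,0],[50,0,0,0.8,0,0,0],[50,0,0,0.55,0,0,0],[50,0,0,0,0,0,0],[50,0,0,0,0,0,0]]]' 40
python3 -m creep '[[[20,0,0,0,0,0,0],[20,0,0,0,0,0,0],[20,0,0,0,0,0,0],[20,0,0,0,0,0,0],[20,0,0,0,0,0,0],[20,0,0,0,0,0,0]]]' 40
```

```text
time_s: 2.9
tcp_pos: [0.5578, 0.1718, 0.3018]
orientation: [-0.001, 0.507, 0.862, -0.001]
wrist_force: [0.0, -0.1, 0.9]
opening: 0.586
grasp_force: 0.0
time_s: 3.4
tcp_pos: [0.56, 0.1711, 0.3052]
orientation: [0.001, 0.508, 0.861, 0.002]
wrist_force: [-1.7, 1.3, 6.5]
opening: 0.337
grasp_force: 41.2
```

```bash
python3 -m creep '[[[20,0,0,-0.2,0,0,0],[20,0,0,-0.4,0,0,0],[20,0,0,-0.7,0,0,0],[20,0,0,-0.8,0,0,0],[20,0,0,-0.8,0,0,0],[20,0,0,-0.8,0,0,0],[20,0,0,-0.2,0,0,0],[20,0,0,0,0,0,0]]]' 50
python3 - <<'E'
from h import *
from station import *
need([.582,-.198,.42],1.1)
for n in('scene','wrist'):
    d=snapshot(n);np.savez(f'pics/{n}2.npz',**d)
    if n=='scene':a=cv2.resize(d['color'][90:270,180:360],None,fx=3,fy=3)
    else:b=cv2.resize(d['color'],None,fx=.5,fy=.5)
im=np.zeros((540,800,3),np.uint8);im[:,:540]=a;im[:192,540:796]=b
cv2.imwrite('pics/v2.png',im[:,:,::-1])
E
```

```text
time_s: 4.07
tcp_pos: [0.56, 0.1706, 0.4623]
orientation: [0.003, 0.508, 0.861, 0.002]
wrist_force: [0.2, 0.1, -2.2]
opening: 0.332
grasp_force: 49.5
t 4.07 tcp [0.56   0.1706 0.4623] shift [-8.33 -3.98  1.06] turn [0.07 0.01 4.63] F [ 0.2  0.1 -2.2] open 28.4 grip 49.5
```

View pics/v2.png

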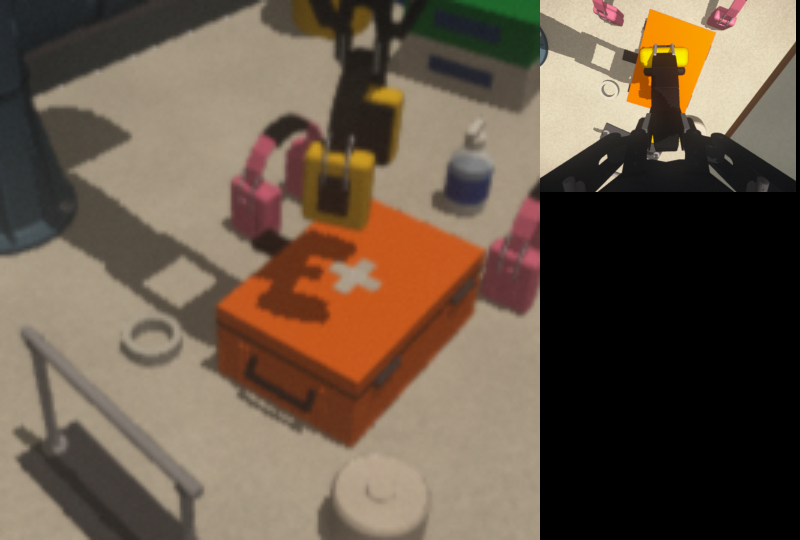

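The muffs hang upright in the gripper at (345,160), clear of the lid. Next I turn and carry them to the rail.

```bash
python3 -m creep '[[[20,0,0,0,0,0,0.6],[20,0,0,0,0,0,0.8],[20,0,0,0,0,0,0.8],[20,0,0,0,0,0,0.8],[20,0,0,0,0,0,0.8],[20,0,0,0,0,0,0.8],[20,-0.2,0,0,0,0,0],[20,-0.4,0,0,0,0,0]]]' >/dev/null
python3 -m creep '[[[20,-0.6,0,0,0,0,0],[20,-0.7,0,0,0,0,0],[20,-0.7,0.1,0,0,0,0],[20,-0.7,0.1,0,0,0,0],[20,-0.7,0.1,0,0,0,0],[20,-0.7,0.1,0,0,0,0],[20,-0.7,0,0,0,0,0],[20,-0.7,0,0,0,0,0]]]' >/dev/null
python3 -m creep '[[[20,-0.7,0,0,0,0,0],[20,-0.7,0,0,0,0,0],[20,-0.7,0,0,0,0,0],[20,-0.5,0,0,0,0,0],[20,-0.3,0,0,0,0,0],[20,-0.1,0,0,0,0,0],[20,0,0,0,0,0,0],[20,0,0,0,0,0,0]]]'
python3 - <<'E'
from h import *
need([.582,-.198,.231],1.1)
E
```

```text
time_s: 6.17
tcp_pos: [0.5833, -0.1921, 0.4577]
orientation: [-0.001, 0.699, 0.715, 0.0]
wrist_force: [-0.6, -0.3, -2.3]
opening: 0.333
grasp_force: 49.5
t 6.17 tcp [ 0.5833 -0.1921  0.4577] shift [-0.15 -0.03  5.67] turn [-0.01 -0.01  0.04] F [-0.6 -0.3 -2.3] open 28.4 grip 49.5
```

```bash
python3 -m creep '[[[20,-0.15,0,0.3,0,0,0],[20,0,0,0.7,0,0,0],[20,0,0,0.8,0,0,0],[20,0,0,0.8,0,0,0],[20,0,0,0.8,0,0,0],[20,0,0,0.8,0,0,0],[20,0,0,0.7,0,0,0],[20,0,0,0.3,0,0,0]]]' >/dev/null
python3 -m creep '[[[20,0,0,0.15,0,0,0],[20,0,0,0,0,0,0],[20,0,0,0,0,0,0]]]'
python3 - <<'E'
from h import *
from station import *
need([.582,-.198,.231],1.1)
d=snapshot('scene');np.savez('pics/scene3.npz',**d)
cv2.imwrite('pics/v3.png',cv2.resize(d['color'][130:310,150:310],None,fx=3.3,fy=3.3,interpolation=cv2.INTER_CUBIC)[:,:,::-1])
E
```

```text
time_s: 7.08
tcp_pos: [0.5844, -0.199, 0.2459]
orientation: [0.001, 0.699, 0.715, 0.0]
wrist_force: [0.7, 0.4, -1.6]
opening: 0.335
grasp_force: 49.6
t 7.08 tcp [ 0.5844 -0.199   0.2459] shift [ 0.03 -0.06  0.37] turn [0.02 0.01 0.04] F [ 0.7  0.4 -1.6] open 28.6 grip 49.6
```

View pics/v3.png

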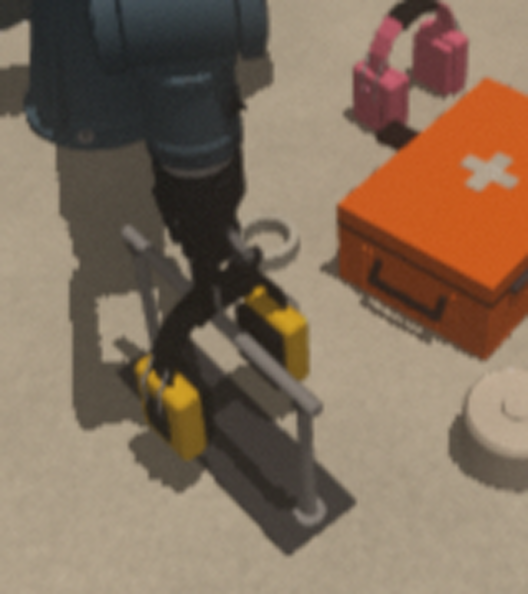

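The picture shows the cups straddling the bar at (170,410) and (275,335), with the crown just above it. I'll lower gently until contact.

```bash
python3 -m creep '[[[20,0,0,0.1,0,0,0],[20,0,0,0.1,0,0,0],[20,0,0,0.05,0,0,0],[20,0,0,0,0,0,0],[20,0,0,0,0,0,0]]]'
python3 -m creep '[[[20,0,0,0.08,0,0,0],[20,0,0,0.04,0,0,0],[20,0,0,0,0,0,0],[20,0,0,0,0,0,0]]]'
```

```text
time_s: 7.55
tcp_pos: [0.5834, -0.1989, 0.2342]
orientation: [-0.0, 0.699, 0.715, -0.0]
wrist_force: [0.0, -0.6, -2.2]
opening: 0.337
grasp_force: 49.6
time_s: 7.88
tcp_pos: [0.584, -0.1992, 0.231]
orientation: [0.001, 0.699, 0.715, 0.0]
wrist_force: [-1.7, 0.7, 4.5]
opening: 0.334
grasp_force: 50.3
```

```bash
python3 -m creep '[[[34,0,0,0,0,0,0],[40,0,0,0,0,0,0],[50,0,0,0,0,0,0],[60,0,0,0,0,0,0],[60,0,0,0,0,0,0]]]' 
python3 -m creep '[[[60,0,0,-0.2,0,0,0],[60,0,0,-0.5,0,0,0],[60,0,0,-0.8,0,0,0],[60,0,0,-0.8,0,0,0],[60,0,0,-0.8,0,0,0],[60,0,0,-0.4,0,0,0],[60,0,0,0,0,0,0],[60,0,0,0,0,0,0]]]'
python3 - <<'E'
from h import *
from station import *
d=snapshot('scene');np.savez('pics/scene4.npz',**d);e=snapshot('wrist');t=snapshot('top');np.savez('pics/top4.npz',**t)
a=cv2.resize(d['color'][130:310,150:310],None,fx=3,fy=3,interpolation=cv2.INTER_CUBIC)
im=np.zeros((540,740,3),np.uint8);im[:,:480]=a;im[:192,480:736]=cv2.resize(e['color'],None,fx=.5,fy=.5)
im[200:500,480:730]=cv2.resize(t['color'][120:240,280:380],None,fx=2.5,fy=2.5)
cv2.imwrite('pics/v4.png',im[:,:,::-1])
E
```

```text
time_s: 8.3
tcp_pos: [0.5835, -0.1989, 0.2294]
orientation: [-0.0, 0.699, 0.715, -0.0]
wrist_force: [-0.1, 0.2, 0.9]
opening: 0.703
grasp_force: 0.0
time_s: 8.97
tcp_pos: [0.5839, -0.1991, 0.3713]
orientation: [0.002, 0.699, 0.715, 0.0]
wrist_force: [-0.3, -0.1, -0.4]
opening: 0.701
grasp_force: 0.0
```

View pics/v4.png

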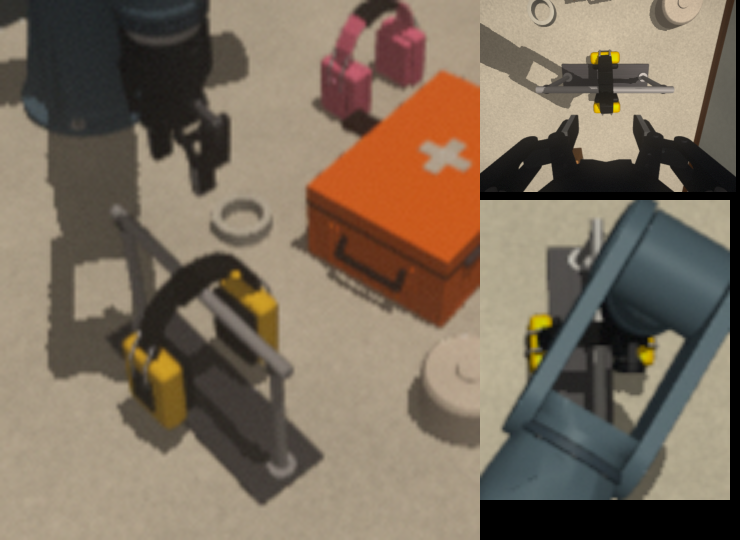

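The muffs hang on the bar between the posts, with the crown at about (185,275), upright and free of the fingers. Next is the lid grip.

Run:
```python
from h import *
from station import *
print(np.round(get_state()['joints'],3))
a=np.radians(10.9);need([.584,-.199,.371],100.9)
need([.425,.173,.25],1.1)
```

```text
[-0.521  0.207  1.354  0.     1.583 -0.543]
t 9.12 tcp [ 0.583  -0.1986  0.3677] shift [-0.01  0.03 -0.08] turn [ -0.    -0.03 -16.6 ] F [ 0.1  0.7 -0.5] open 60.1 grip 0.0
t 9.12 tcp [ 0.583  -0.1986  0.3677] shift [ 9.37 -3.73  2.97] turn [-0.02 -0.01  0.03] F [ 0.1  0.7 -0.5] open 60.1 grip 0.0
```

```bash
python3 -m creep '[[[70,0.4,-0.1,0,0,0,0],[70,0.8,-0.3,0,0,0,0],[70,0.8,-0.3,0,0,0,0],[70,0.8,-0.3,0,0,0,0],[70,0.8,-0.3,0,0,0,0],[70,0.8,-0.3,0,0,0,0],[70,0.8,-0.3,0,0,0,0],[70,0.8,-0.3,0,0,0,0]]]' >/dev/null
python3 -m creep '[[[70,0.8,-0.3,0,0,0,-0.8],[70,0,0,0,0,0,-1],[70,0,0,0,0,0,-1],[70,0,0,0,0,0,-1],[70,0,0,0,0,0,-1],[70,0,0,0,0,0,-1],[70,0,0,0,0,0,-1],[70,0,0,0,0,0,-1]]]' >/dev/null
python3 -m creep '[[[70,0,0,0,0,0,-1],[70,0,0,0,0,0,-1],[70,0,0,0,0,0,-1],[70,0,0,0,0,0,-1],[70,0,0,0,0,0,-1],[70,0,0,0,0,0,-1],[70,0,0,0,0,0,-1],[70,0,0,0,0,0,-1]]]' >/dev/null
python3 -m creep '[[[70,0,0,0,0,0,-0.8],[70,0,0,0,0,-0.8,0],[70,0,0,0,0,-0.9,0],[70,0,0,0,0,-0.9,0],[70,0,0,0,0,-0.7,0],[70,0,0,0,0,0,0],[70,0,0,0,0,0,0]]]'
python3 - <<'E'
from h import *
from station import *
print(np.round(get_state()['joints'],3))
a=np.radians(10.9);cx=np.array([np.cos(a),np.sin(a),0]);cy=np.array([-np.sin(a),np.cos(a),0])
need(np.array([.426,.173,.1126])-.003*cx+[0,0,.08],100.9,-20,cy)
d=snapshot('wrist');cv2.imwrite('pics/w5.png',d['color'][:,:,::-1]);np.savez('pics/w5.npz',**d)
print(proj(d['intrinsics'],d['pose'],[.426,.173,.114]))
E
```

```text
time_s: 11.7
tcp_pos: [0.4761, 0.0711, 0.3688]
orientation: [0.17, -0.093, 0.981, 0.016]
wrist_force: [0.9, -0.9, -0.2]
opening: 0.821
grasp_force: 0.0
[-0.176 -0.353  1.911  0.127  1.264 -1.955]
t 11.7 tcp [0.4761 0.0711 0.3688] shift [2.26 2.74 3.87] turn [ 0.   -0.06 -0.  ] F [ 0.9 -0.9 -0.2] open 70.1 grip 0.0
(np.float64(344.68334803527455), np.float64(72.62523758169168))
```

View pics/w5.png

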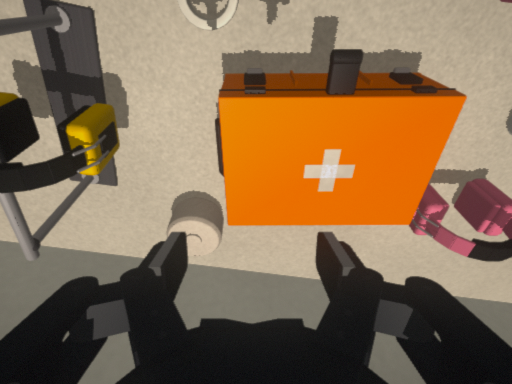

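The wrist view shows the black grip at (345,72), which matches its predicted pixel (344.7,72.6).

```bash
python3 -m creep '[[[70,0.5,0.6,0,0,0,0],[70,0.6,0.7,0,0,0,0],[70,0.6,0.7,0,0,0,0],[70,0.5,0.7,0.2,0,0,0],[70,0,0,0.8,0,0,0],[70,0,0,0.9,0,0,0],[70,0,0,0.9,0,0,0],[70,0,0,0.7,0,0,0]]]' >/dev/null
python3 -m creep '[[[70,0,0,0.3,0,0,0],[70,0,0,0,0,0,0],[70,0,0,0,0,0,0]]]'
python3 - <<'E'
from h import *
from station import *
print(np.round(get_state()['joints'],3))
a=np.radians(10.9);cx=np.array([np.cos(a),np.sin(a),0]);cy=np.array([-np.sin(a),np.cos(a),0])
need(np.array([.426,.173,.1126])-.003*cx,100.9,-20,cy)
E
```

```text
time_s: 12.67
tcp_pos: [0.4261, 0.1711, 0.1959]
orientation: [0.169, -0.094, 0.981, 0.016]
wrist_force: [0.2, 0.4, 0.1]
opening: 0.819
grasp_force: 0.0
[ 0.103 -0.243  2.184  0.039  0.86  -1.679]
t 12.67 tcp [0.4261 0.1711 0.1959] shift [0.76 0.05 1.94] turn [ 0.   -0.07  0.  ] F [0.2 0.4 0.1] open 69.9 grip 0.0
```

```bash
python3 -m creep '[[[70,0.25,0.05,0.5,0,0,0],[70,0.25,0,0.6,0,0,0],[70,0.25,0,0.6,0,0,0],[70,0,0,0.2,0,0,0],[70,0,0,0,0,0,0],[70,0,0,0,0,0,0]]]'
python3 -m creep '[[[20,0,0,0,0,0,0],[20,0,0,0,0,0,0],[20,0,0,0,0,0,0],[20,0,0,0,0,0,0],[20,0,0,0,0,0,0],[20,0,0,0,0,0,0]]]' 60
python3 - <<'E'
from h import *
from station import *
s=get_state();print(np.round(s['joints'],3))
a=np.radians(10.9);cx=np.array([np.cos(a),np.sin(a),0]);cy=np.array([-np.sin(a),np.cos(a),0])
need(np.array([.426,.173,.1126])-.003*cx,100.9,-20,cy)
q=s['orientation'];r=R.from_quat(np.r_[q[1:],q[0]]);v=r.inv().apply(s['tcp_pos']-np.array([.658,.218,.092]))
print('v',v.round(4),'shift/row at 3deg',(np.cross(r.inv().apply(cy)*np.radians(3),v)/.04).round(3),r.inv().apply(cy).round(3))
w=r.inv().apply(cy)*np.radians(3);print('exact',((R.from_rotvec(w).apply(v)-v)/.04).round(3))
E
```

```text
time_s: 13.17
tcp_pos: [0.4247, 0.1726, 0.1165]
orientation: [0.172, -0.094, 0.981, 0.016]
wrist_force: [0.5, -0.4, 0.4]
opening: 0.818
grasp_force: 0.0
time_s: 13.67
tcp_pos: [0.4245, 0.1725, 0.1168]
orientation: [0.173, -0.094, 0.98, 0.016]
wrist_force: [-5.9, -1.6, 9.3]
opening: 0.388
grasp_force: 58.5
[ 0.107 -0.091  2.251  0.047  0.635 -1.687]
t 13.67 tcp [0.4245 0.1725 0.1168] shift [0.07 0.01 0.09] turn [-0.   -0.01  0.01] F [-5.9 -1.6  9.3] open 33.1 grip 58.5
v [ 0.2152 -0.0005 -0.1045] shift/row at 3deg [-0.137 -0.    -0.282] [-0.001  1.    -0.   ]
exact [-0.144 -0.    -0.278]
```

```bash
python3 -m creep '[[[20,-0.07,0,-0.14,0,0.25,0],[20,-0.07,0,-0.14,0,0.25,0],[20,-0.14,0,-0.28,0,0.5,0],[20,-0.14,0,-0.28,0,0.5,0],[20,-0.14,0,-0.28,0,0.5,0],[20,-0.07,0,-0.14,0,0.25,0],[20,0,0,0,0,0,0]]]' 60
cat > lid.py <<'E'
from h import *
from station import *
s=get_state();a=np.radians(10.9);cx=np.array([np.cos(a),np.sin(a),0]);cy=np.array([-np.sin(a),np.cos(a),0])
q=s['orientation'];r=R.from_quat(np.r_[q[1:],q[0]]);g=s['tcp_pos']+r.apply([0,0,.006])-np.array([.658,.218,.092])
Z=r.apply([0,0,1]);print('radius',np.hypot(g@cx,g[2]).round(4),'lat',(g@cy).round(4),'lid deg (pos)',np.degrees(np.arctan2(g[2],-(g@cx))-np.arctan2(.015,.236)).round(2),'tool tilt',np.degrees(np.arctan2(-(Z@cx),-Z[2])).round(2),np.round(s['joints'],2),'F',np.round(s['wrist_force'],1),'M',np.round(s['moment'],2))
E
python3 lid.py
```

```text
time_s: 14.25
tcp_pos: [0.4366, 0.1748, 0.1717]
orientation: [0.055, -0.095, 0.994, 0.005]
wrist_force: [1.9, 0.2, -4.8]
opening: 0.383
grasp_force: 63.1
radius 0.2367 lat -0.0005 lid deg (pos) 14.51 tool tilt -6.36 [ 0.12 -0.03  2.02  0.01  1.04 -1.64] F [ 1.9  0.2 -4.8] M [-0.03 -0.27  0.12]
```

```bash
python3 -m creep '[[[20,-0.07,0,-0.14,0,0.25,0],[20,-0.14,0,-0.28,0,0.5,0],[20,-0.14,0,-0.28,0,0.5,0],[20,-0.14,0,-0.28,0,0.5,0],[20,-0.14,0,-0.28,0,0.5,0],[20,-0.14,0,-0.28,0,0.5,0],[20,-0.14,0,-0.28,0,0.5,0],[20,-0.07,0,-0.14,0,0.25,0]]]'; python3 lid.py
python3 -m creep '[[[20,-0.07,0,-0.14,0,0.25,0],[20,-0.14,0,-0.28,0,0.5,0],[20,-0.14,0,-0.28,0,0.5,0],[20,-0.14,0,-0.28,0,0.5,0],[20,-0.14,0,-0.28,0,0.5,0],[20,-0.14,0,-0.28,0,0.5,0],[20,-0.14,0,-0.28,0,0.5,0],[20,-0.07,0,-0.14,0,0.25,0]]]'; python3 lid.py
```

```text
time_s: 14.92
tcp_pos: [0.4787, 0.183, 0.2463]
orientation: [-0.127, -0.094, 0.987, -0.012]
wrist_force: [1.9, 2.1, -5.2]
opening: 0.382
grasp_force: 63.1
radius 0.2366 lat -0.0004 lid deg (pos) 35.25 tool tilt 14.62 [ 0.14  0.22  1.6  -0.01  1.58 -1.62] F [ 1.9  2.1 -5.2] M [ 0.08 -0.8   0.11]
time_s: 15.58
tcp_pos: [0.5441, 0.1959, 0.3008]
orientation: [-0.305, -0.091, 0.947, -0.029]
wrist_force: [-0.8, 1.8, -0.9]
opening: 0.381
grasp_force: 63.4
radius 0.2364 lat -0.0001 lid deg (pos) 55.98 tool tilt 35.73 [ 0.15  0.57  1.11 -0.03  2.08 -1.61] F [-0.8  1.8 -0.9] M [ 0.07 -0.76  0.02]
```

```bash
python3 -m creep '[[[20,-0.07,0,-0.14,0,0.25,0],[20,-0.07,0,-0.14,0,0.25,0],[20,-0.06,0,-0.12,0,0.2,0],[20,0,0,0,0,0,0],[20,0,0,0,0,0,0],[20,0,0,0,0,0,0],[20,0,0,0,0,0,0],[20,0,0,0,0,0,0]]]'; python3 lid.py
python3 - <<'E'
from h import *
from station import *
d=snapshot('scene');cv2.imwrite('pics/v6.png',cv2.resize(d['color'][60:310,150:380],None,fx=2.4,fy=2.4,interpolation=cv2.INTER_CUBIC)[:,:,::-1])
E
```

```text
time_s: 16.25
tcp_pos: [0.5588, 0.1988, 0.3084]
orientation: [-0.339, -0.09, 0.936, -0.032]
wrist_force: [3.9, 4.7, -6.8]
opening: 0.385
grasp_force: 63.2
radius 0.2363 lat -0.0001 lid deg (pos) 60.01 tool tilt 39.78 [ 0.15  0.65  1.   -0.03  2.18 -1.62] F [ 3.9  4.7 -6.8] M [ 0.4  -1.7  -0.19]
```

View pics/v6.png

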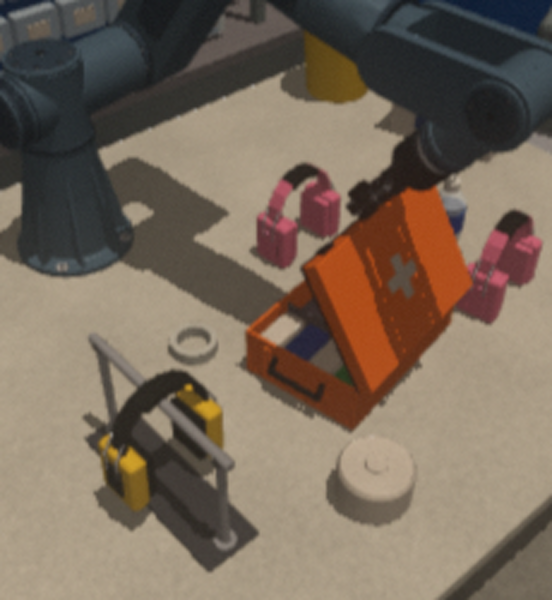

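The lid is held open at about 60 degrees, with the grip in the fingers at (365,200). The muffs hang on the rail at (165,430), and the bystanders are where they were. I'm handing in.

```bash
python3 -c "
from station import *
print(hand_in())"
```

```text
the job is handed in; nothing more can be done
None
```

The job is handed in: the yellow ear defenders hang free on the rail, and the gripper is holding the case lid steady at about 60 degrees; the hand-in call returned no verdict.

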